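# Spin the banding wheel past the gauge and brake it on the flower

### The arm

A 6-joint arm with a two-finger parallel gripper is mounted at the origin on the work surface. World frame = base frame: x ahead of the robot, y to its left, z up, the work surface at z = 0. Lengths are in m, angles in rad, forces in N, time in s.
With the tool pointing down it reaches from about 0.325 to 0.85 m from the base axis. Payload 4.4 kg.
Tool frame: the origin (TCP) lies on the centre line of the jaws, within the pads' length; the fingertips stand r.nose_length ahead of it and the grasp point (between the pads) lies 5 mm behind it (r.nose_length is the distance from the TCP to the fingertips, in m); z points along the fingers, y is the direction in which the jaws open and shut (so a half turn about z gives the same grasp; the last joint's range is limited). The gripper opens to 94 mm and grips with 3 to 60 N. Pads are 16 mm wide; open, the fingers measure 119 mm over their backs; the gripper's body (75 mm by 177 mm) begins 78 mm behind the grasp point.
Start: joints at [1.042, 0.207, 1.542, -0, 1.393, -0.15], TCP at [0.212, 0.534, 0.184] pointing down, gripper open.
Joint ranges: [-2.73, 2.73], [-0.86, 2.22], [0.23, 2.46], [-1.11, 4.25], [0.08, 2.63], [-2.82, 2.82]. Speed limits (rad/s): [2.79, 2.79, 3.14, 3.14, 3.14, 3.14].

### API

Orientations are given as a unit quaternion [w, x, y, z].
In Python, from workcell import r, imaging, close_job, find_in, outline_of gives the robot as it stands.
- The arm moves only by the tool move_arm, never from a script. Its argument "plan" is one flat list of numbers, 7 for each row, row after row: the finger opening in m, from 0 to 0.094, then the shift along the world's x, y, z in m, then the turn, a rotation vector about the world's x, y, z in rad. In form: [fingers, x, y, z, wx, wy, wz, fingers, x, y, z, wx, wy, wz, ...]. A call has 1 to 12 rows; each row is the pose to reach, as a shift and turn from the pose measured when the call began; what a row does not reach only later rows make up. A row lasts 1/12 s, in which the tool goes at most 41.7 mm and 7.16 degrees, less where a joint would pass 70% of its speed; a pose out of reach is approached as far as the arm can. A call with a gripper value outside its range is refused whole. The fingers move at their own pace and stop on an object; the grip force is fixed at half the most. Time passes only in rows, so rows that repeat a pose let the fingers close. It gives the time, the measured TCP pose, the force and the opening at its end, in the units of the state.
- r.get_obs(): the state, without advancing time (a new reading comes with each control period).
- imaging.get_image(name): name is "scene" or "top"; returns a dict with "img" (384x512x3 uint8, blue, green, red), "depth" (384x512 float32, m along the optical axis (not along the pixel's ray), 0 where there is no reading), "fx", "fy", "cx", "cy" (pixels), "R" (3x3) and "t" (3): a world point X has camera coordinates R X + t. Camera axes: x right, y down, z forward; pixel columns grow to the right and rows downward; lengths in m; the calibration is good to about 2 mm. A picture is of the moment at which its call begins.
- close_job(): hands the job in, once; it reports no verdict.
Trained networks look in a picture, given as the dict that the camera call returned (one of the last four; its "shot" number tells which), for a name from the list of things; names that differ only in an ending like _2 or _b are one class to them, and where a whole thing is asked for, a point or a joint stands for the part that bears it (a point fixed in the world has none). Each returns a list of dicts, best first, with "p" (0 to 1); they miss things now and then, are a little off and sometimes report something else, mostly with a low value. They report only what shows in the picture. A call takes as long as a camera call. They do not tell look-alikes from the thing itself.
- find_in(picture, thing): "at" ([x, y, z] in m, in the coordinates of the camera as it stood for that picture, good to about 4 mm: the middle of the surface that is visible of it).
- outline_of(picture, thing): "region" (384x512 bool, what is visible of it).
The state is a dict: "t": time; "joints": joint angles; "qd": joint speeds; "tau": joint torques, N m; "tool_pos": TCP position; "ee_rot": TCP orientation; "ft_force": force on the tool from outside, world axes, zero at the start; "moment": the same for the moment, N m; "width": finger opening in m.
Only numpy, scipy, OpenCV 4.12 (cv2) and the standard library are available. Lean on these libraries where they do the work, as an engineer would, in place of code of your own. Each camera call takes 0.05 s, during which the arm holds its last target. There are 200 camera calls.

### The job

Flick the banding wheel round with a fingertip on the bare outer part of its head, let go, and let it spin freely until it has made at least one full turn, so the bowl can be seen to run true past the pointer of the gauge. Then, while it is still turning, brake it with a fingertip on the head as the blue flower comes up to the pointer, so that it stops with the pointer pointing at the flower, and take the hand away. The paint is wet: do not touch the bowl, do not make it slide on the wheel, grasp or lift nothing, and leave the gauge and everything else on the table where it stands.

Things in the scene. Friction and masses are not known exactly. Their poses are not given: they have to be found in the camera images.
- banding_wheel: potter's banding wheel (decorator's turntable): a green cast foot 160 mm across that stays where it is, a column, and a free-running aluminium head. Origin on the table, on the vertical wheel axis; its x axis points from there to the gauge
- wheel_top (a point): centre of the flat top of the head, 106 mm above the table. The head is a plain disc 250 mm across, 15 mm thick, with three shallow rings. The bowl covers its middle to 71 mm from the axis; the bare ring from there to 125 mm is free for a fingertip. Nothing on it to push against: a fingertip pressed on it (4 N or more) and swept along drives it by friction, coefficient about 0.8 or more
- turntable (a joint): angle of the head, rad, counter-clockwise from above positive; 0 at the start whatever way the flower faces, and counts on past full turns (6.28, or -6.28 clockwise). Either way round will do. Inertia about 0.03 kg m2; good bearing: let go at 1.5 rad/s it slows by some 0.07 rad/s each second. A fingertip pressed on it with 5 N stops it within about 0.15 s and it stays there
- bowl: cream unglazed bowl standing upside down, loose, on the head: 136 mm across at the rim below, 64 mm high, 58 mm across at the foot on top (170 mm above the table), about 0.35 kg. Origin at the centre of its rim, on the head, up to 3 mm off the wheel axis; its x axis points out through the flower. Friction carries it round with the head
- flower (a point): middle of the painted flower (blue petals, yellow eye, two green leaves; petals about 30 mm across) on the bowl's sloping wall, 52.5 mm out from the bowl's axis along its x axis and 34.5 mm above the head, level with the pointer. The pointer points at it when the flower's middle lies on the pointer's line to the wheel axis, to within half the width of its petals
- gauge: pointer gauge, loose, 0.9 kg: dark foot 66 mm across, steel rod 190 mm high, and a level pointer 140 mm above the table running along the gauge's -x axis to a red tip over the head. Origin under its foot, 181 to 192 mm from the wheel axis, beyond the wheel as seen from the robot (within 55 degrees of straight ahead); its -x axis points exactly at the wheel axis
- gauge_tip (a point): sharp red end of the pointer, 110 mm from the gauge's rod towards the wheel axis (71 to 82 mm from the axis), 140 mm above the table; axes as the gauge's.
- paint_cup: blue paint cup, 76 mm across, 50 mm high; origin under its centre; bystander
- celadon_dish: pale green dish, 112 mm across, 42 mm high; origin under its centre; bystander
- tumbler: pink tumbler, 74 mm across, 100 mm high; origin under its centre; bystander
- lidded_jar: white lidded jar with red dots, 74 mm across, 98 mm high; origin under its centre; bystander
- done_bowl: finished bowl like the one on the wheel, upside down on the table, 136 mm across, 64 mm high; origin under its centre; bystander
- water_bottle: clear drinking-water bottle, 64 mm across, 190 mm high; origin under its centre; bystander
- brush: paint brush lying on the table, 205 mm long, 11 mm thick; origin under its handle near mid-length; bystander
Not all that is in view belongs to the job. What is shaped like the gauge but orange is not meant. What is shaped like the bowl but pink is not meant.

How it is judged:
On the way, in this order (a step that is already met when the one before it is completed fails the run):
1. the wheel has been flicked and spins freely, untouched, faster than 0.5 rad/s, before it has gone round once ((velocity of joint turntable above 0.5 rad/s or velocity of joint turntable below -0.5 rad/s) and contact force between each of the fingers, the arm and banding_wheel below 0.05 N and value of joint turntable between -6.28 and 6.28 rad), for 0.1 s.
2. it has made at least one full turn from the start and is turning untouched ((velocity of joint turntable above 0.15 rad/s or velocity of joint turntable below -0.15 rad/s) and contact force between each of the fingers, the arm and banding_wheel below 0.05 N and (value of joint turntable above 6.28 rad or value of joint turntable below -6.28 rad)), for 0.04 s.
3. a fingertip brakes the head while it is still turning and the flower is near the pointer (within about 55 degrees) ((velocity of joint turntable above 0.05 rad/s or velocity of joint turntable below -0.05 rad/s) and contact force between the fingers and banding_wheel above 0.2 N and y of flower in the frame of gauge_tip between -0.045 and 0.045 m and x of flower in the frame of gauge_tip above -0.055 m).
At the end, for the whole second after the job is handed in: The wheel is at rest with the flower at the pointer: the flower's middle lies within 15 mm (half the width of its petals) to either side of the line of the pointer, on the pointer's side of the bowl; the bowl still stands on the head within 12 mm of its centre, the gauge stands upright (y of flower in the frame of gauge_tip between -0.015 and 0.015 m and x of flower in the frame of gauge_tip above -0.055 m and not (velocity of joint turntable above 0.03 rad/s or velocity of joint turntable below -0.03 rad/s) and horizontal distance between bowl and wheel_top below 0.012 m and height (world z) of bowl between 0.1 and 0.112 m and angle between each of bowl, gauge's own z axis and vertical below 0.05 rad); the robot touches nothing.
It fails at once if the wet bowl is touched (contact force between any of the fingers, the arm and bowl above 0.3 N).
It fails at once if the bowl slides off centre on the wheel (over 12 mm) or is lifted (over 10 mm) (horizontal distance between bowl and wheel_top above 0.012 m or height (world z) of bowl above 0.116 m).
It fails at once if the gauge is moved (pointer tip shifted over 8 mm) (distance of gauge_tip from where it was at the start of the episode above 0.008 m).
It fails at once if after its full turn the wheel stops with the flower far from the pointer (over about 55 degrees away) (not (velocity of joint turntable above 0.05 rad/s or velocity of joint turntable below -0.05 rad/s) and (value of joint turntable above 6.4 rad or value of joint turntable below -6.4 rad) and not (y of flower in the frame of gauge_tip between -0.045 and 0.045 m and x of flower in the frame of gauge_tip above -0.055 m)).
It fails at once if something else on the table is moved or lifted (over 15 mm) (distance of any of paint_cup, celadon_dish, tumbler, lidded_jar, done_bowl, water_bottle, brush from where it was at the start of the episode above 0.015 m).
It also fails if it takes over 42 s, if anything falls off the work surface, if the arm or the gripper's body presses on something with over 40 N, if the wrist force passes 120 N, or if a joint passes its speed limit or range.

## Working session

There is one attempt and no reset: what is moved stays moved. The work goes in short steps, Python scripts to look and compute and a tool call to move; the robot and the scene stay as the last step left them, time stands still between calls to the robot, and variables do not carry over. Pictures are saved under pics/ and viewed, about 8 in all and at most 12, crops included, and the job is handed in when it is done.

Besides the shell and the picture viewer there is one more tool, called after ">>>" as name(argument=value, ...) on one line, values as JSON. move_arm: Moves the arm, as the interface text tells. Its arguments: {"type":"object","properties":{"plan":{"type":"array","items":{"type":"number"}}},"required":["plan"]}

```bash
mkdir -p pics
cat > h.py <<'E'
from workcell import r, imaging, close_job, find_in, outline_of
import numpy as np, cv2
def w(p,c): return np.array(p)@1.0*0+ (np.array(c['R']).T@(np.array(p)-np.array(c['t'])))
def cloud(c):
    d=c['depth']; v,u=np.mgrid[:384,:512]
    P=np.stack([(u-c['cx'])/c['fx']*d,(v-c['cy'])/c['fy']*d,d],-1)
    return (P-np.array(c['t']))@np.array(c['R'])
E
python3 - <<'E'
from h import *
s=r.get_obs(); print({k:np.round(v,3) for k,v in s.items()}, r.nose_length)
for n in("scene","top"):
    c=imaging.get_image(n); cv2.imwrite(f'pics/{n}0.png',c['img']); print(n,'cam',-np.array(c['R']).T@c['t'])
    for t in ["banding_wheel","bowl","flower","gauge","gauge_tip","paint_cup","celadon_dish","tumbler","lidded_jar","done_bowl","water_bottle","brush"]:
        print(t,[(np.round(w(f['at'],c),3).tolist(),round(float(f['p']),2)) for f in find_in(c,t)][:4])
E
```

```text
{'t': np.float64(0.0), 'joints': array([ 1.042,  0.207,  1.543, -0.   ,  1.393, -0.15 ]), 'qd': array([ 0.001,  0.002,  0.   ,  0.   ,  0.002, -0.001]), 'tau': array([ 1.0000e-03, -3.7089e+01, -2.8141e+01,  7.0000e-02,  3.6000e-02,
       -0.0000e+00]), 'tool_pos': array([0.212, 0.534, 0.183]), 'ee_rot': array([-0.   ,  0.188,  0.982, -0.001]), 'ft_force': array([-0.456, -0.479, -0.233]), 'moment': array([-0.014,  0.083,  0.018]), 'width': np.float64(0.094)} 0.014
scene cam [ 1.12580075 -0.22282544  1.05492875]Traceback (most recent call last):
  File "<stdin>", line 6, in <module>
  File "h.py", line 3, in w
    def w(p,c): return np.array(p)@1.0*0+ (np.array(c['R']).T@(np.array(p)-np.array(c['t'])))
                       ~~~~~~~~~~~^~~~
ValueError: matmul: Input operand 1 does not have enough dimensions (has 0, gufunc core with signature (n?,k),(k,m?)->(n?,m?) requires 1)
```

```bash
sed -i 's/return np.array(p)@1.0\*0+ /return /' h.py
python3 - <<'E'
from h import *
for n in("scene","top"):
    c=imaging.get_image(n); cv2.imwrite(f'pics/{n}0.png',c['img']); print(n,'cam',-np.array(c['R']).T@c['t'])
    for t in ["banding_wheel","bowl","flower","gauge","gauge_tip","paint_cup","celadon_dish","tumbler","lidded_jar","done_bowl","water_bottle","brush"]:
        print(t,[(np.round(w(f['at'],c),3).tolist(),round(float(f['p']),2)) for f in find_in(c,t)][:4])
print(r.get_obs()['t'])
E
```

```text
scene cam [ 1.12580075 -0.22282544  1.05492875]
banding_wheel [([0.59, -0.047, 0.109], 0.92)]
bowl [([0.585, -0.042, 0.151], 0.76), ([0.34, -0.172, 0.044], 0.7)]
flower [([0.587, -0.047, 0.146], 0.72)]
gauge [([0.75, -0.079, 0.027], 0.95), ([0.594, 0.281, 0.025], 0.63)]
gauge_tip [([0.743, -0.08, 0.025], 0.97)]
paint_cup [([0.479, 0.437, 0.029], 0.96)]
celadon_dish [([0.651, -0.42, 0.029], 0.95), ([0.664, 0.395, 0.109], 0.43)]
tumbler [([0.389, -0.307, 0.069], 0.91), ([0.585, -0.049, 0.105], 0.25)]
lidded_jar [([0.386, 0.303, 0.073], 0.84)]
done_bowl [([0.509, -0.428, 0.045], 0.56)]
water_bottle [([0.665, 0.393, 0.112], 0.72)]
brush [([0.391, 0.087, 0.007], 0.4)]
top cam [ 0.48299838 -0.01877928  1.36143103]
banding_wheel [([0.558, -0.037, 0.111], 0.93), ([0.484, -0.425, 0.045], 0.58), ([0.737, -0.076, 0.026], 0.24), ([0.373, 0.306, 0.079], 0.22)]
bowl [([0.327, -0.167, 0.043], 0.84)]
flower [([0.558, -0.037, 0.149], 0.81), ([0.321, -0.163, 0.041], 0.71)]
gauge [([0.736, -0.075, 0.026], 0.93), ([0.588, 0.273, 0.025], 0.74)]
gauge_tip [([0.738, -0.073, 0.023], 0.7), ([0.588, 0.277, 0.028], 0.65)]
paint_cup [([0.489, 0.439, 0.016], 0.65), ([0.738, -0.077, 0.025], 0.47)]
celadon_dish [([0.664, -0.418, 0.029], 0.59)]
tumbler [([0.375, -0.319, 0.041], 0.96)]
lidded_jar [([0.371, 0.309, 0.077], 0.96)]
done_bowl [([0.487, -0.426, 0.045], 0.59)]
water_bottle [([0.652, 0.395, 0.126], 0.95), ([0.568, -0.042, 0.105], 0.67)]
brush [([0.408, 0.023, 0.012], 0.77), ([0.56, -0.039, 0.15], 0.72)]
1.4
```

View pics/scene0.png

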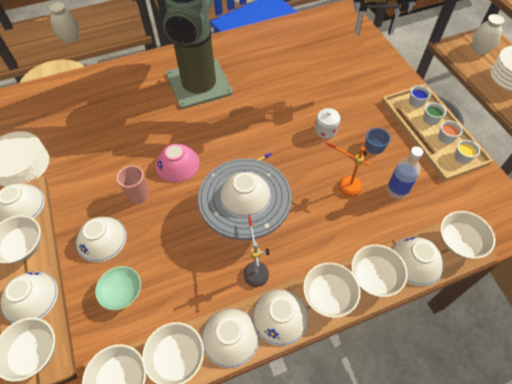

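View pics/top0.png

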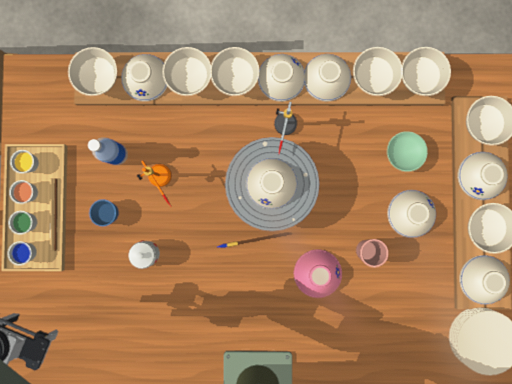

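```bash
cat >> h.py <<'E'
from scipy.optimize import least_squares
def fitc(P,r0):
    f=lambda q: np.hypot(P[:,0]-q[0],P[:,1]-q[1])-r0
    q=least_squares(f,P.mean(0)[:2],loss='soft_l1',f_scale=.002); return q.x, np.abs(q.fun).mean()
def blue(c,ctr,R=.075,zlo=.112,zhi=.165):
    P=cloud(c); hsv=cv2.cvtColor(c['img'],cv2.COLOR_BGR2HSV)
    m=(hsv[...,0]>100)&(hsv[...,0]<135)&(hsv[...,1]>60)&(np.hypot(P[...,0]-ctr[0],P[...,1]-ctr[1])<R)&(P[...,2]>zlo)&(P[...,2]<zhi)
    return P[m],m
E
python3 - <<'E'
from h import *
c=imaging.get_image("top"); np.save('top.npy',c,allow_pickle=True)
P=cloud(c); g=np.array([.56,-.04])
d=np.hypot(P[...,0]-g[0],P[...,1]-g[1])
m=((P[...,2]>.098)&(P[...,2]<.115)&(d<.14)).astype(np.uint8)
cs,_=cv2.findContours(m,cv2.RETR_EXTERNAL,cv2.CHAIN_APPROX_NONE)
k=max(cs,key=len)[:,0]; E=P[k[:,1],k[:,0]]; ctr,res=fitc(E,.125)
for it in range(2): 
    e=np.hypot(*(E[:,:2]-ctr).T); print('r range',e.min(),e.max(),e.mean()); 
print('wheel',ctr,res)
q=least_squares(lambda q: np.hypot(E[:,0]-q[0],E[:,1]-q[1])-q[2],[*ctr,.125],loss='soft_l1',f_scale=.002).x; print('free r',q)
# bowl foot
mb=(P[...,2]>.165)&(P[...,2]<.178)&(d<.06); print('bowl foot mean',P[mb].mean(0),mb.sum())
# gauge
gg=np.hypot(P[...,0]-.737,P[...,1]+.075)
mg=(gg<.06)&(P[...,2]>.008)&(P[...,2]<.06); 
print('gauge foot',P[mg].min(0),P[mg].max(0),P[mg].mean(0),mg.sum())
hsv=cv2.cvtColor(c['img'],cv2.COLOR_BGR2HSV)
red=((hsv[...,0]<6)|(hsv[...,0]>174))&(hsv[...,1]>130)&(d<.2)&(P[...,2]>.12)&(P[...,0]>ctr[0])
print('red',P[red].mean(0),red.sum(),np.argwhere(red)[:8].tolist())
b,mm=blue(c,ctr); print('blue',b.mean(0),len(b))
f=b.mean(0)[:2]-ctr; print(np.degrees(np.arctan2(f[1],f[0])),np.hypot(*f))
cv2.imwrite('pics/crop.png',cv2.resize(c['img'][85:245,190:360],None,fx=4,fy=4,interpolation=cv2.INTER_CUBIC)[:600])
E
```

```text
r range 0.08072856177993494 0.12579399213383582 0.12078018391002657
r range 0.08072856177993494 0.12579399213383582 0.12078018391002657
wheel [ 0.56381271 -0.03919118] 0.004240060416174931
free r [ 0.56422344 -0.03932413  0.12275053]
bowl foot mean [ 0.56541485 -0.03787976  0.17053211] 434
gauge foot [ 0.70401892 -0.1120438   0.00942039] [ 0.77142482 -0.02914912  0.05458405] [ 0.73972731 -0.07880166  0.02305308] 327
red [ 0.65971675 -0.05971452  0.14222842] 22 [[141, 281], [141, 282], [142, 280], [142, 281], [142, 282], [143, 280], [143, 281], [144, 280]]
blue [ 0.51633553 -0.02048381  0.14260988] 24
158.49413454376597 0.051029881763567785
```

View pics/crop.png

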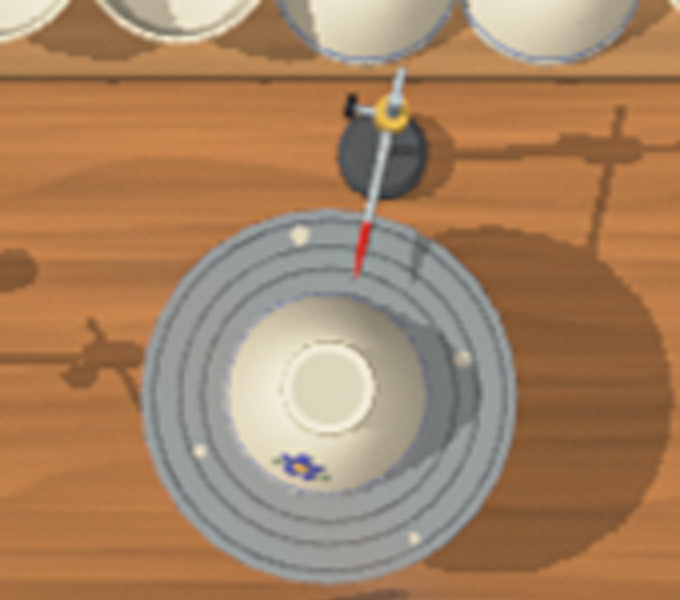

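The crop shows the wheel centred at crop (330,395), the flower at (305,466) on the robot's side, and the red tip at (357,275). The pointer lies at about -12° and the flower at about 158°. I'll close the fingers and go above the near-left part of the ring.

>>> move_arm(plan=[0,0.04,-0.08,0,0,0,0,0,0.261,-0.52,0,0,0,0,0,0.261,-0.52,0,0,0,0,0,0.261,-0.52,0,0,0,0,0,0.261,-0.52,0,0,0,0,0,0.261,-0.52,0,0,0,0,0,0.261,-0.52,0,0,0,0,0,0.261,-0.52,0,0,0,0,0,0.261,-0.52,0,0,0,0,0,0.261,-0.52,0,0,0,0,0,0.261,-0.52,0,0,0,0,0,0.261,-0.52,0,0,0,0])

```text
t: 2.45
tool_pos: [0.4371, 0.0856, 0.1843]
ee_rot: [0.001, 0.188, 0.982, 0.0]
ft_force: [-0.3, -0.3, -0.5]
width: 0.0176
```

>>> move_arm(plan=[0,0.02,-0.04,0,0,0,0,0,0.036,-0.072,-0.02,0,0,0,0,0.036,-0.072,-0.054,0,0,0,0,0.036,-0.072,-0.054,0,0,0,0,0.036,-0.072,-0.054,0,0,0])

```text
t: 2.87
tool_pos: [0.471, 0.0135, 0.1285]
ee_rot: [-0.002, 0.189, 0.982, 0.0]
ft_force: [-0.4, -0.1, 0.0]
width: 0.0002
```

Run:
```python
from h import *
s=r.get_obs(); print(s['t'],s['tool_pos'],s['ft_force'],s['width'])
c=imaging.get_image("top");cv2.imwrite('pics/h.png',cv2.resize(c['img'][85:285,190:390],None,fx=3,fy=3))
```

```text
2.8667 [0.47102551 0.01348869 0.12852884] [-0.43795274 -0.0735666   0.0229385 ] 0.00017944429304899855
```

View pics/h.png

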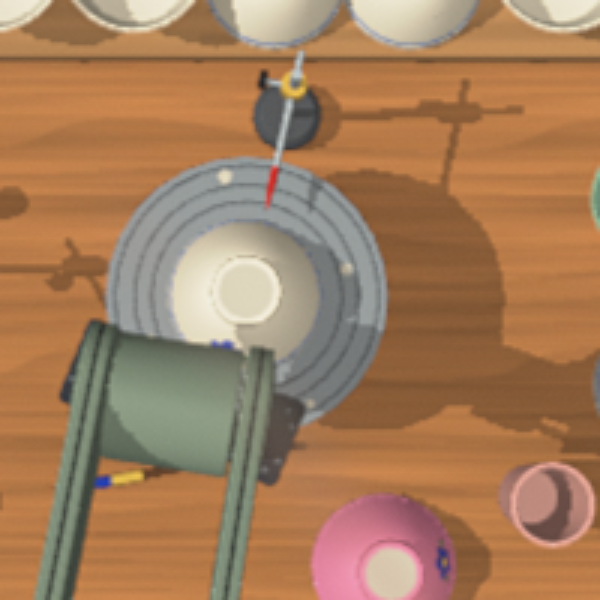

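The hand covers the near-left of the ring at (185,400), and the far half of the wheel and the pointer stay visible. Next I'll probe for contact.

>>> move_arm(plan=[0,0,0,-0.004,0,0,0,0,0,0,-0.008,0,0,0,0,0,0,-0.01,0,0,0,0,0,0,-0.01,0,0,0])

```text
t: 3.25
tool_pos: [0.4725, 0.0146, 0.1206]
ee_rot: [0.0, 0.187, 0.982, 0.0]
ft_force: [-0.8, 1.0, -0.6]
width: -0.0
```

>>> move_arm(plan=[0,0,0,-0.003,0,0,0,0,0,0,-0.003,0,0,0])

```text
t: 3.42
tool_pos: [0.4723, 0.015, 0.1175]
ee_rot: [0.0, 0.187, 0.982, 0.0]
ft_force: [-0.1, 0.1, 0.3]
width: -0.0
```

>>> move_arm(plan=[0,0,0,-0.002,0,0,0,0,0,0,-0.002,0,0,0])

```text
t: 3.58
tool_pos: [0.4721, 0.0152, 0.1152]
ee_rot: [-0.0, 0.187, 0.982, 0.0]
ft_force: [0.3, 0.5, 0.4]
width: -0.0001
```

>>> move_arm(plan=[0,0,0,-0.003,0,0,0,0,0,0,-0.003,0,0,0])

```text
t: 3.75
tool_pos: [0.4717, 0.0152, 0.1117]
ee_rot: [-0.001, 0.187, 0.982, 0.0]
ft_force: [-0.7, -0.0, -0.3]
width: 0.0006
```

Run:
```python
from h import *
s=r.get_obs(); print(s['t'],s['tool_pos'],s['ft_force'],s['moment'],r.nose_length)
c=imaging.get_image("scene");cv2.imwrite('pics/s2.png',cv2.resize(c['img'][130:270,170:330],None,fx=4,fy=4))
P=cloud(np.load('top.npy',allow_pickle=True).item()); d=np.hypot(P[...,0]-.564,P[...,1]+.039); m=(d>.08)&(d<.12)&(P[...,2]>.08)&(P[...,2]<.125)
print(np.percentile(P[m][:,2],[5,50,95]))
```

```text
3.75 [0.47167403 0.01524449 0.11165042] [-0.6601291  -0.02290291 -0.27805913] [-0.01938721  0.0261104   0.02834129] 0.014
[0.10334788 0.10760559 0.11183325]
```

View pics/s2.png

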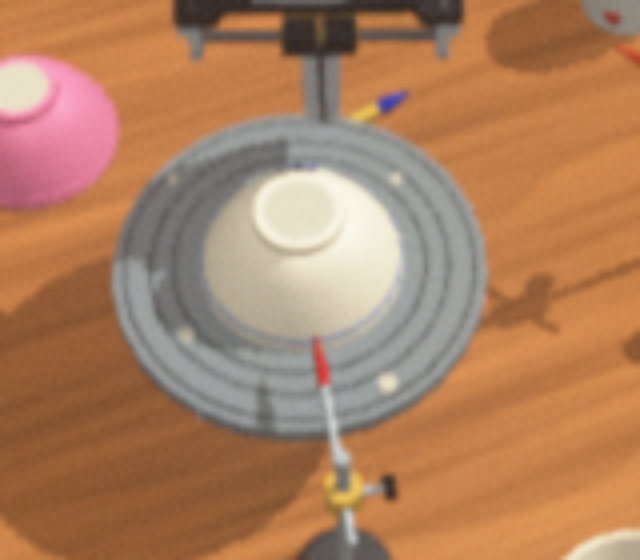

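The view shows the finger at (320,90) going down behind the rim, so it is off the disc. I'll check the two cameras against each other and against the tool pose.

Run:
```python
from h import *
T=np.load('top.npy',allow_pickle=True).item(); C=imaging.get_image("scene"); np.save('sc.npy',C,allow_pickle=True)
for n,c in(('top',T),('scene',C)):
    P=cloud(c); d=np.hypot(P[...,0]-.57,P[...,1]+.04)
    mb=(P[...,2]>.164)&(P[...,2]<.18)&(d<.05); print(n,'foot',P[mb].mean(0).round(4),P[mb].min(0).round(3),P[mb].max(0).round(3),mb.sum())
    m=(P[...,2]>.098)&(P[...,2]<.116)&(d<.16); Q=P[m]; print('disc',Q.min(0).round(3),Q.max(0).round(3))
    for nm,(x,y) in dict(jar=(.378,.306),tum=(.382,-.313),bott=(.658,.394)).items():
        q=(np.hypot(P[...,0]-x,P[...,1]-y)<.06)&(P[...,2]>.03); print(nm,P[q].min(0).round(3),P[q].max(0).round(3))
P=cloud(C)
for v in range(140,164,4): print([P[v,u].round(3).tolist() for u in (246,250,253)])
```

```text
top foot [ 0.5648 -0.0377  0.1703] [ 0.529 -0.069  0.164] [ 0.595 -0.003  0.177] 453
disc [ 0.441 -0.164  0.099] [0.689 0.083 0.116]
jar [0.338 0.277 0.03 ] [0.41 0.35 0.1 ]
tum [ 0.347 -0.346  0.03 ] [ 0.418 -0.273  0.107]
bott [0.623 0.373 0.03 ] [0.686 0.439 0.197]
scene foot [ 0.5662 -0.0382  0.17  ] [ 0.535 -0.071  0.164] [ 0.594 -0.009  0.177] 385
disc [ 0.437 -0.163  0.098] [0.688 0.087 0.116]
jar [0.337 0.278 0.03 ] [0.409 0.349 0.1  ]
tum [ 0.344 -0.344  0.03 ] [ 0.419 -0.272  0.105]
bott [0.626 0.373 0.03 ] [0.687 0.433 0.193]
[[0.501, -0.006, 0.251], [0.502, 0.004, 0.248], [0.505, 0.011, 0.248]]
[[0.475, 0.003, 0.201], [0.479, 0.012, 0.202], [0.484, 0.019, 0.203]]
[[0.477, 0.002, 0.187], [0.477, 0.013, 0.181], [0.483, 0.019, 0.186]]
[[0.477, 0.001, 0.171], [0.463, 0.018, 0.146], [0.485, 0.018, 0.171]]
[[0.474, 0.002, 0.149], [0.477, 0.012, 0.148], [0.483, 0.019, 0.151]]
[[0.455, 0.008, 0.105], [0.46, 0.018, 0.106], [0.468, 0.024, 0.113]]
```

Run:
```python
from h import *
C=np.load('sc.npy',allow_pickle=True).item(); P=cloud(C)
for v in range(128,166): print(v,C['img'][v,250],P[v,250].round(3),C['img'][v,252], P[v,252].round(3))
for X in ([.472,.015,.098],[.472,.015,.112],[.472,.015,.135],[.472,.015,.195]):
    q=C['R']@np.array(X)+C['t']; print(X,C['fx']*q[0]/q[2]+C['cx'],C['fy']*q[1]/q[2]+C['cy'])
```

```text
128 [141 146 148] [0.493 0.008 0.281] [143 148 149] [0.494 0.013 0.279]
129 [119 122 125] [0.491 0.009 0.275] [121 126 126] [0.495 0.013 0.276]
130 [ 98  99 102] [0.494 0.008 0.275] [89 93 99] [0.494 0.013 0.272]
131 [62 66 72] [0.495 0.008 0.271] [58 59 68] [0.495 0.013 0.27 ]
132 [42 51 62] [0.494 0.008 0.267] [36 47 55] [0.496 0.012 0.267]
133 [42 65 87] [0.489 0.01  0.257] [39 58 70] [0.492 0.014 0.259]
134 [ 52  82 114] [0.489 0.009 0.254] [44 59 74] [0.492 0.014 0.255]
135 [ 57  84 113] [0.493 0.008 0.255] [46 53 62] [0.495 0.013 0.255]
136 [ 56  85 113] [0.495 0.007 0.254] [44 48 53] [0.5   0.011 0.257]
137 [ 53  80 105] [0.499 0.006 0.255] [50 54 61] [0.501 0.01  0.255]
138 [ 59  87 105] [0.504 0.004 0.257] [41 45 54] [0.504 0.009 0.255]
139 [56 83 98] [0.503 0.004 0.252] [46 52 61] [0.504 0.009 0.251]
140 [46 67 83] [0.502 0.004 0.248] [37 42 54] [0.504 0.009 0.248]
141 [47 61 74] [0.503 0.004 0.245] [36 42 49] [0.503 0.009 0.243]
142 [42 50 59] [0.474 0.014 0.203] [40 46 54] [0.504 0.009 0.24 ]
143 [51 54 64] [0.477 0.013 0.203] [70 70 80] [0.504 0.009 0.236]
144 [61 65 74]
[... 1061 characters left out ...]
18 122 123] [0.481 0.016 0.137]
160 [110 114 117] [0.46  0.018 0.106] [124 126 126] [0.466 0.022 0.11 ]
161 [143 145 142] [0.465 0.016 0.108] [144 147 143] [0.467 0.021 0.108]
162 [156 158 155] [0.466 0.015 0.105] [157 159 155] [0.468 0.021 0.104]
163 [161 164 160] [0.472 0.013 0.109] [164 164 162] [0.473 0.019 0.107]
164 [157 157 154] [0.473 0.013 0.105] [154 157 153] [0.477 0.017 0.109]
165 [146 147 143] [0.477 0.011 0.107] [145 147 145] [0.48  0.016 0.108]
[0.472, 0.015, 0.098] 250.6482712402956 165.0508744077001
[0.472, 0.015, 0.112] 250.55801082062362 162.08919197584166
[0.472, 0.015, 0.135] 250.4057202547933 157.09213684363053
[0.472, 0.015, 0.195] 249.98326400864528 143.23023317652851
```

The cameras put the fingertip at z≈0.136, about 38 mm above what the reported pose gives (0.098). There is also no contact force, so I trust the cameras. I'll go on down in small steps.

>>> move_arm(plan=[0,0,0,-0.005,0,0,0,0,0,0,-0.01,0,0,0,0,0,0,-0.015,0,0,0,0,0,0,-0.015,0,0,0])

```text
t: 4.18
tool_pos: [0.4706, 0.0153, 0.0954]
ee_rot: [-0.002, 0.187, 0.982, 0.0]
ft_force: [-0.5, -1.3, -0.1]
width: 0.0006
```

Run:
```python
from h import *
s=r.get_obs(); print(s['t'],s['tool_pos'],s['joints'],s['ft_force'])
C=imaging.get_image("scene"); P=cloud(C)
for v in range(154,170,2): print(v,C['img'][v,252], P[v,252].round(3))
```

```text
4.1833 [0.47061866 0.01534928 0.09542277] [-1.52101575e-01  8.36798490e-02  1.87776518e+00  8.26691183e-04
  1.18372294e+00 -1.34739565e+00] [-0.54259283 -1.30471808 -0.10346502]
154 [124 126 129] [0.482 0.016 0.16 ]
156 [122 123 125] [0.479 0.017 0.147]
158 [124 128 129] [0.484 0.015 0.145]
160 [120 124 127] [0.479 0.017 0.129]
162 [120 123 125] [0.482 0.016 0.124]
164 [146 148 144] [0.475 0.018 0.105]
166 [147 147 142] [0.484 0.015 0.109]
168 [158 160 155] [0.488 0.013 0.106]
```

>>> move_arm(plan=[0,0,0,-0.006,0,0,0,0,0,0,-0.011,0,0,0,0,0,0,-0.011,0,0,0])

```text
t: 4.48
tool_pos: [0.4712, 0.0153, 0.0848]
ee_rot: [-0.001, 0.187, 0.982, 0.0]
ft_force: [0.3, -0.0, 0.3]
width: 0.0005
```

>>> move_arm(plan=[0,0,0,-0.002,0,0,0,0,0,0,-0.002,0,0,0])

```text
t: 4.65
tool_pos: [0.4718, 0.0161, 0.0846]
ee_rot: [-0.001, 0.187, 0.982, 0.001]
ft_force: [-4.3, 1.5, 13.1]
width: 0.0005
```

Contact comes at a reported z of 0.0847, with roughly 7 N/mm stiffness. I'll flick counter-clockwise along the arc at r=0.108, ramping to about 1.3 rad/s and lifting while still moving.

>>> move_arm(plan=[0,-0.001,-0.0019,-0.0015,0,0,0,0,-0.0036,-0.0067,-0.0015,0,0,0,0,-0.0071,-0.0145,-0.0015,0,0,0,0,-0.011,-0.0258,-0.0015,0,0,0,0,-0.0136,-0.0374,-0.0015,0,0,0,0,-0.0148,-0.0492,-0.0015,0,0,0,0,-0.0148,-0.061,-0.0015,0,0,0,0,-0.0135,-0.0728,0.008,0,0,0,0,-0.0109,-0.0844,0.025,0,0,0,0,-0.0071,-0.0957,0.03,0,0,0,0,-0.0071,-0.0957,0.03,0,0,0])

```text
t: 5.57
tool_pos: [0.4671, -0.0821, 0.1165]
ee_rot: [0.001, 0.188, 0.982, 0.001]
ft_force: [1.4, 0.4, 0.5]
width: 0.0002
```

```bash
cat >> h.py <<'E'
def flower(n="scene",ctr=(.565,-.039)):
    t=r.get_obs()['t']; c=imaging.get_image(n); b,m=blue(c,ctr)
    if len(b)<4: return t,None,len(b),c
    f=np.median(b,0)[:2]-np.array(ctr); return t,float(np.degrees(np.arctan2(f[1],f[0]))),len(b),c
E
python3 - <<'E'
from h import *
s=r.get_obs(); print(s['t'],s['tool_pos'],s['ft_force'])
for n in("top","scene","top"):
    t,a,k,c=flower(n); print(n,t,a,k)
cv2.imwrite('pics/s3.png',cv2.resize(c['img'][85:285,190:390],None,fx=3,fy=3))
E
```

```text
5.5667 [ 0.46708956 -0.08212312  0.11652595] [1.3699284  0.35537297 0.45687061]
top 5.5667 None 3
scene 5.6167 -136.23496810811653 9
top 5.6667 -126.80171357396036 11
```

View pics/s3.png

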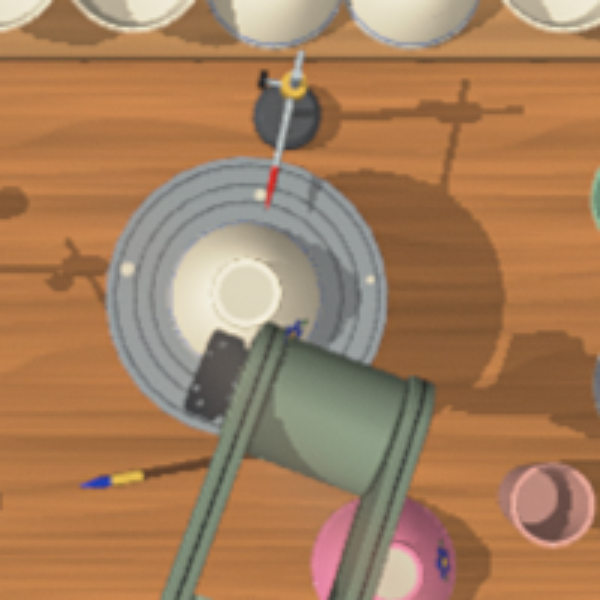

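The wheel spins freely, with the flower at (293,328) and coming clear of the hand. I'll lower the hand to a hover just above the ring and measure the speed.

>>> move_arm(plan=[0,0,0,-0.008,0,0,0,0,0,0,-0.016,0,0,0,0,0,0,-0.022,0,0,0,0,0,0,-0.025,0,0,0,0,0,0,-0.025,0,0,0,0,0,0,-0.025,0,0,0])

```text
t: 6.22
tool_pos: [0.4636, -0.0789, 0.0882]
ee_rot: [-0.003, 0.187, 0.982, 0.002]
ft_force: [-0.3, -0.3, 0.3]
width: 0.0004
```

```bash
cat > m.py <<'E'
from h import *
s=r.get_obs(); print(s['t'],s['tool_pos'],s['ft_force'])
for n in ("scene","top","scene","top"):
    t,a,k,c=flower(n); print(n,round(t,3),a,k)
E
python3 m.py
```

```text
6.2167 [ 0.46360096 -0.07887856  0.08819444] [-0.28555124 -0.30142754  0.30852412]
scene 6.217 -90.66135464243487 21
top 6.267 -92.5092886209256 25
scene 6.317 -80.11844441046351 25
top 6.367 -84.35182408367737 21
```

>>> move_arm(plan=[0,0,0,0.002,0,0,0,0,0,0,0.002,0,0,0,0,0,0,0.002,0,0,0,0,0,0,0.002,0,0,0,0,0,0,0.002,0,0,0,0,0,0,0.002,0,0,0,0,0,0,0.002,0,0,0,0,0,0,0.002,0,0,0,0,0,0,0.002,0,0,0,0,0,0,0.002,0,0,0])

```text
t: 7.25
tool_pos: [0.4644, -0.0793, 0.0911]
ee_rot: [-0.002, 0.187, 0.982, 0.001]
ft_force: [0.8, 0.6, -0.2]
width: 0.0003
```

```bash
python3 m.py
```

```text
7.25 [ 0.46437261 -0.0793053   0.09114249] [ 0.83965967  0.61087108 -0.21716177]
scene 7.25 -16.79787291298568 43
top 7.3 -14.355833631609345 26
scene 7.35 -10.372018680691745 42
top 7.4 -9.728103998697849 24
```

>>> move_arm(plan=[0,0,0,0,0,0,0,0,0,0,0,0,0,0,0,0,0,0,0,0,0,0,0,0,0,0,0,0,0,0,0,0,0,0,0,0,0,0,0,0,0,0,0,0,0,0,0,0,0,0,0,0,0,0,0,0,0,0,0,0,0,0,0,0,0,0,0,0,0,0,0,0,0,0,0,0,0,0,0,0,0,0,0,0])

```text
t: 8.45
tool_pos: [0.4644, -0.0793, 0.0912]
ee_rot: [-0.002, 0.187, 0.982, 0.001]
ft_force: [0.9, -0.1, 0.2]
width: 0.0006
```

>>> move_arm(plan=[0,0,0,0,0,0,0,0,0,0,0,0,0,0,0,0,0,0,0,0,0,0,0,0,0,0,0,0,0,0,0,0,0,0,0,0,0,0,0,0,0,0,0,0,0,0,0,0,0,0,0,0,0,0,0,0,0,0,0,0,0,0,0,0,0,0,0,0,0,0,0,0,0,0,0,0,0,0,0,0,0,0,0,0])

```text
t: 9.45
tool_pos: [0.4644, -0.0793, 0.0912]
ee_rot: [-0.002, 0.187, 0.982, 0.002]
ft_force: [0.8, -0.3, -0.7]
width: 0.0004
```

>>> move_arm(plan=[0,0,0,0,0,0,0,0,0,0,0,0,0,0,0,0,0,0,0,0,0,0,0,0,0,0,0,0,0,0,0,0,0,0,0,0,0,0,0,0,0,0,0,0,0,0,0,0,0,0,0,0,0,0,0,0,0,0,0,0,0,0,0,0,0,0,0,0,0,0,0,0,0,0,0,0,0,0,0,0,0,0,0,0])

```text
t: 10.45
tool_pos: [0.4644, -0.0793, 0.0912]
ee_rot: [-0.002, 0.187, 0.982, 0.001]
ft_force: [1.1, -0.2, -0.2]
width: 0.0005
```

>>> move_arm(plan=[0,0,0,0,0,0,0,0,0,0,0,0,0,0,0,0,0,0,0,0,0,0,0,0,0,0,0,0,0,0,0,0,0,0,0,0,0,0,0,0,0,0,0,0,0,0,0,0,0,0,0,0,0,0,0,0,0,0,0,0,0,0,0,0,0,0,0,0,0,0])

```text
t: 11.28
tool_pos: [0.4644, -0.0793, 0.0912]
ee_rot: [-0.002, 0.187, 0.982, 0.001]
ft_force: [-0.1, 0.2, 0.1]
width: 0.0004
```

```bash
python3 m.py
```

```text
11.2833 [ 0.46437625 -0.07931169  0.09116361] [-0.1098418   0.24514104  0.11057321]
scene 11.283 -127.9635032981213 12
top 11.333 -124.75458290868038 22
scene 11.383 -121.90017780688521 10
top 11.433 -120.68296553063257 27
```

>>> move_arm(plan=[0,0,0,0,0,0,0,0,0,0,0,0,0,0,0,0,0,0,0,0,0,0,0,0,0,0,0,0,0,0,0,0,0,0,0,0,0,0,0,0,0,0,0,0,0,0,0,0,0,0,0,0,0,0,0,0,0,0,0,0,0,0,0,0,0,0,0,0,0,0])

```text
t: 12.32
tool_pos: [0.4644, -0.0793, 0.0912]
ee_rot: [-0.002, 0.187, 0.982, 0.001]
ft_force: [-1.2, 0.1, -0.1]
width: 0.0009
```

```bash
python3 m.py
```

```text
12.3167 [ 0.46438341 -0.07930629  0.0911526 ] [-1.15559004  0.05869409 -0.11886247]
scene 12.317 -74.15896466185069 27
top 12.367 -71.41565451493634 24
scene 12.417 -70.10230802708429 34
top 12.467 -68.69993281681867 25
```

The flower is at about -66° and closing at about 49°/s. I'll creep the finger closer and press on the 12th row.

>>> move_arm(plan=[0,0,0,-0.001,0,0,0,0,0,0,-0.002,0,0,0,0,0,0,-0.003,0,0,0,0,0,0,-0.003,0,0,0,0,0,0,-0.003,0,0,0,0,0,0,-0.003,0,0,0,0,0,0,-0.003,0,0,0,0,0,0,-0.003,0,0,0,0,0,0,-0.003,0,0,0,0,0,0,-0.003,0,0,0,0,0,0,-0.003,0,0,0,0,0,0,-0.0085,0,0,0])

```text
t: 13.52
tool_pos: [0.4659, -0.0804, 0.0843]
ee_rot: [0.0, 0.187, 0.982, 0.001]
ft_force: [-11.1, -4.4, 40.0]
width: 0.0002
```

>>> move_arm(plan=[0,0,0,-0.001,0,0,0,0,0,0,-0.001,0,0,0,0,0,0,-0.001,0,0,0])

```text
t: 13.77
tool_pos: [0.4672, -0.0812, 0.0846]
ee_rot: [0.001, 0.187, 0.982, 0.0]
ft_force: [-1.1, -0.3, 6.4]
width: 0.0006
```

```bash
python3 m.py
```

```text
13.7667 [ 0.46717502 -0.08123767  0.08464566] [-1.13459477 -0.29818509  6.37969872]
scene 13.767 -13.717164509133756 43
top 13.817 -13.016628538678079 28
scene 13.867 -13.34109832549734 43
top 13.917 -12.889914818613333 28
```

It stopped at about -13°, with the pointer at about -12°. I'll lift straight up and away.

>>> move_arm(plan=[0,0,0,0.003,0,0,0,0,0,0,0.015,0,0,0,0,0,0,0.04,0,0,0,0,0,0,0.07,0,0,0,0,-0.03,0,0.09,0,0,0,0,-0.05,0,0.1,0,0,0,0,-0.05,0,0.1,0,0,0,0,-0.05,0,0.1,0,0,0,0,-0.05,0,0.1,0,0,0])

```text
t: 14.72
tool_pos: [0.4173, -0.0811, 0.184]
ee_rot: [0.001, 0.187, 0.982, 0.0]
ft_force: [-0.1, 0.3, -1.2]
width: 0.0003
```

```bash
python3 m.py
python3 - <<'E'
from h import *
c=imaging.get_image("scene"); P=cloud(c); d=np.hypot(P[...,0]-.565,P[...,1]+.039)
mb=(P[...,2]>.164)&(P[...,2]<.18)&(d<.05); print('foot',P[mb].mean(0).round(4))
hsv=cv2.cvtColor(c['img'],cv2.COLOR_BGR2HSV)
red=((hsv[...,0]<6)|(hsv[...,0]>174))&(hsv[...,1]>130)&(d<.2)&(P[...,2]>.12)&(P[...,0]>.58)
q=P[red].mean(0); print('red',q, np.degrees(np.arctan2(q[1]+.039,q[0]-.565)))
cv2.imwrite('pics/end.png',cv2.resize(c['img'][130:290,170:330],None,fx=3.7,fy=3.7))
E
```

```text
14.7167 [ 0.41730627 -0.08113441  0.18396501] [-0.0559683   0.25004227 -1.16688603]
scene 14.717 -13.424625021731046 44
top 14.767 -14.679142367313165 27
scene 14.817 -13.69619804743068 42
top 14.867 -14.793997195727568 28
foot [ 0.5651 -0.0409  0.1702]
red [ 0.66056003 -0.06012559  0.14343371] -12.465955823264222
```

View pics/end.png

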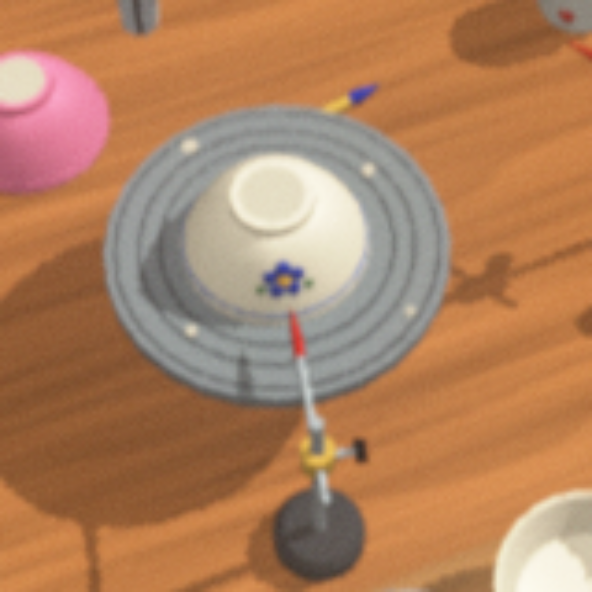

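The pointer (tip at 293,312) points at the flower (285,280), the wheel is at rest and the hand is clear. I'll hand it in.

```bash
python3 -c "
from h import *
print(close_job())"
```

```text
the job is handed in; nothing more can be done
None
```

I flicked the wheel counter-clockwise with the closed fingertips on the bare ring and let it spin freely for about 1.5 turns. I then braked it with a fingertip press as the flower reached the pointer, lifted the hand clear and handed in at about 15 s.

**Last checks:**
- **Flower and pointer:** the flower sits at -13° to -15° about the wheel axis and the pointer at -12.5°. That is about 1 to 2 mm off the pointer's line, against an allowed 15 mm.
- **Wheel:** it stayed at rest after I lifted the hand. The two cameras' readings differed by about 1°.
- **Bowl:** the foot of the bowl is within about 2 mm of the wheel centre.
- **Gauge:** the pointer tip is within about 1 mm of where it started, within measurement noise.
- **Other items:** I did not measure them again at the end. The hand passed near them only on the way in, well above their tops, with no contact force.

**What disagreed:**
- **Fingertip height:** the reported tool height put the fingertips about 35 to 38 mm lower than the cameras and the contact showed. I probed for contact and used that height instead.
- **Brake force:** the press briefly read 40 N vertically on the wrist, more than I planned. The contact was only at the fingertips, and it settled at about 6 N.

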